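Fit the stock cart's wheel onto its five-stud hub

TASK

Put the loose stock-cart wheel onto the cart's hub: set its centre bore over the spigot, turn the wheel until all five holes line up with the studs, and slide it on fully home, flat against the hub flange, then let go. Feel for the studs gently, never forcing the wheel down or sideways on the hub or studs (a light push is enough; never over 60 N), and do not disturb the goods and tools on the counter.

Things in the scene. Friction and masses are not known exactly. Their poses are not given: they have to be found in the camera images.
- wheel_mid (a point): Loose wheel, flat on the counter: black tyre 150 mm across, 36 mm thick; at its middle a dark round barrel 36 mm across, to be gripped from above, its top 72 mm over the tyre's underside. About 0.6 kg. Point on the axis, 36 mm above the tyre's underside (half of the whole height, level with the tyre's top); z is the axis, up. Round the barrel it is free out to 58 mm from the axis, down to the disc.
- wheel_disc (a point): Centre of the underside of the wheel's steel disc (10 mm thick), 26 mm below wheel_mid; the tyre reaches 10 mm lower. A bore 23 mm wide runs along the axis right through disc and barrel. Five round holes 13 mm wide go through the disc, 72 degrees apart on a circle of 40 mm radius, one of them along this frame's +x.
- hub_face (a point): Fixed hub looking up, on a blue tube frame 180 x 135 mm. Point: centre of the top face of its steel flange (104 mm across), 70 mm above the counter; z is the hub's axis, up; x, y follow the frame, not the studs. Wheel home: disc's underside flat on this face, wheel_mid 26 mm above this point; resting on the stud tips: 42 mm above it. The brake holds the hub: it does not turn under light forces.
- spigot_tip (a point): Top centre of the spigot: 21 mm across, 30 mm high above the flange, top 6 mm tapering to 13 mm. Round it five studs, 10 mm across, 16 mm high (top 2.5 mm tapering to 6 mm), 72 degrees apart on a circle of 40 mm radius. Their turned angle varies and is not reported by any frame: find it by sight or feel; a turn of 72 degrees always meets it. Play all round: studs 1.5 mm, spigot 1 mm.
- sauce: Bystander, leave alone: brown sauce bottle, 64 mm across, 190 mm tall; origin at the centre of its underside.
- jar: Bystander, leave alone: jar, 72 mm across, 90 mm tall; origin at the centre of its underside.
- tall_can: Bystander, leave alone: tall food can, 68 mm across, 110 mm tall; origin at the centre of its underside.
- noodle_tub: Bystander, leave alone: instant-noodle tub, 96 mm across its top, 75 mm tall; origin at the centre of its underside.
- low_tin: Bystander, leave alone: low fish tin, 64 mm across, 35 mm tall, between wheel and cart; origin at the centre of its underside.
- spanner: Bystander, leave alone: spanner, 180 mm long, lying flat between wheel and cart; origin at the centre of its underside.
- tape_roll: Bystander, leave alone: roll of tape, 90 mm across, 24 mm tall; origin at the centre of its underside.

How it is judged:
By the outcome, as a careful person would: the job done as asked, in the order asked, and still so for the second after the job is handed in, with the robot touching nothing.
It also fails if it takes over 64 s, if anything falls off the work surface, if the arm or the gripper's body presses on something with over 40 N, if the wrist force passes 120 N, or if a joint passes its speed limit or range.

ROBOT

A 6-joint arm with a two-finger parallel gripper is mounted at the origin on the work surface. World frame = base frame: x ahead of the robot, y to its left, z up, the work surface at z = 0. Lengths are in m, angles in degrees, forces in N, time in s.
With the tool pointing down it reaches from about 0.3 to 0.75 m from the base axis. Payload 8.5 kg.
Tool frame: the origin (TCP) lies between the finger pads; the fingertips stand env.finger_overhang ahead of it and the grasp point (between the pads) lies 2 mm behind it (env.finger_overhang is the distance from the TCP to the fingertips, in m); z points along the fingers, y is the line along which they close (so a half turn about z gives the same grasp; the last joint's range is limited). The gripper opens to 85 mm and grips with 20 to 120 N. Pads are 22 mm wide; open, the fingers measure 114 mm over their backs; the gripper's body (76 mm by 85 mm) begins 54 mm behind the grasp point. The pads swing forward as they close: fully open they stand 13 mm farther back than shut.
Start: joints at [-82.752, 21.807, 74.336, -0, 83.858, -12.336], TCP at [0.184, -0.518, 0.248] pointing down, gripper open.
Joint ranges: [-178.18, 178.18], [-50.72, 133.34], [12.68, 142.11], [-81.47, 261.47], [9.98, 163.14], [-165.26, 165.26]. Speed limits (degrees/s): [136.94, 136.94, 180, 180, 180, 180].

INTERFACE

Orientations are given as a 3x3 rotation matrix whose columns are the frame's x, y, z axes.
In Python, from rig import env gives the robot as it stands. The module is installed in compiled form; this text tells all that it offers.
- The arm moves only by the tool jog_arm, never from a script. Its arguments are lists of equal length, an entry for each row: "hand": the finger opening in m, from 0 to 0.0854; "travel": the shift along the world's x, y, z in m, a list of three; "yaw": the turn about the world's z in rad. A call has exactly 5 rows; each row shifts and turns the commanded pose from where the row before left it; what a row does not reach is not made up. A row lasts 1/8 s, in which the tool goes at most 62.5 mm and 10.7 degrees, less where a joint would pass 70% of its speed; a pose out of reach is approached as far as the arm can. A call is refused whole if a number of a shift passes 0.0625 or a number of a turn 0.188, either way. A call with a gripper value outside its range is refused whole. The fingers move at their own pace and stop on an object; "grip_force" is the grip in N (left out, the last holds). Time passes only in rows, so rows that do not move let the fingers close, or fill a call up. It gives the time, the measured TCP pose, the force, the opening and the grip force at its end, in the units of the state.
- env.observe(): the state, without advancing time (a new reading comes with each control period).
- env.get_image(name): name is "scene" or "top" or "wrist"; returns the picture (480x640x3 uint8, red, green, blue); there is no depth.
- env.calibration(name): a dict with "fx", "fy", "cx", "cy" (pixels), "position" and "rotation" of the camera in the world; the wrist camera has in their place "hand_eye" (4x4, takes a point from camera to tool coordinates, whose origin is the TCP and whose axes are the flange's). Camera axes: x right, y down, z forward; pixel columns grow to the right and rows downward; lengths in m; the calibration is good to about 2 mm. A picture is of the moment at which its call begins: read the wrist's pose just before it. calibration takes no time and is no camera call.
- env.close_job(): hands the job in; it is judged then, once.
The state is a dict: "time_s": time; "q": joint angles; "qvel": joint speeds; "joint_efforts": joint torques, N m; "position": TCP position; "tool_rot": TCP orientation; "ft_force": force on the tool from outside, world axes, zero at the start; "wrist_torque": the same for the moment, N m; "grip_width": finger opening in m; "gripper_force": force on a finger pad.
Only numpy, scipy, OpenCV 4.12 (cv2) and the standard library are available. Lean on these libraries where they do the work, as an engineer would, in place of code of your own. Each camera call takes 0.05 s, during which the arm holds its last target. There are 200 camera calls.

## Working session

There is one attempt and no reset: what is moved stays moved. The work goes in short steps, Python scripts to look and compute and a tool call to move; the robot and the scene stay as the last step left them, time stands still between calls to the robot, and variables do not carry over. Pictures are saved under pics/ and viewed, at most 10 in all, crops included, and the job is handed in when it is done.

Besides the shell and the picture viewer there is one more tool, called after "Request:" as name(argument=value, ...) on one line, values as JSON. jog_arm: Moves the arm, as the interface text tells. Its arguments: {"type":"object","properties":{"hand":{"type":"array"},"travel":{"type":"array"},"yaw":{"type":"array"},"grip_force":{"type":"number"}},"required":["hand","travel","yaw"]}

```bash
mkdir -p pics; python3 - <<'E'
from rig import env
import cv2
for n in("top","scene"):
    cv2.imwrite(f"pics/{n}0.png",env.get_image(n)[:,:,::-1]); c=env.calibration(n); print(n,c)
print(env.calibration("wrist"),env.finger_overhang); print(env.observe())
E
```

```text
top {'fx': 607.3146239574279, 'fy': 607.3146239574279, 'cx': 322.2900546837862, 'cy': 237.15600503741422, 'position': array([0.44373239, 0.06702482, 1.31580782]), 'rotation': array([[ 0.02396456, -0.99391207,  0.1075384 ],
       [-0.99968301, -0.02299426,  0.01025396],
       [-0.00771877, -0.10775004, -0.99414805]])}
scene {'fx': 479.92104397770146, 'fy': 479.92104397770146, 'cx': 319.07779428427244, 'cy': 239.4240254846064, 'position': array([ 1.20017936, -0.43783328,  0.75991834]), 'rotation': array([[ 0.6555627 ,  0.47200655, -0.58944666],
       [ 0.75513305, -0.41328611,  0.50888965],
       [-0.00341087, -0.77871973, -0.6273627 ]])}
{'fx': 397.0184061644046, 'fy': 397.0184061644046, 'cx': 319.82926409406105, 'cy': 239.7737820156016, 'hand_eye': array([[-2.96611049e-04, -9.65084908e-01, -2.61937075e-01,
         6.69093236e-02],
       [ 9.99999637e-01, -7.71118198e-05, -8.48262840e-04,
         8.73345498e-04],
       [ 7.98447221e-04, -2.61937232e-01,  9.65084581e-01,
        -1.25265263e-01],
       [ 0.00000000e+00,  0.00000000e+00,  0.00000000e+00,
         1.00000000e+00]])} 0.017
{'time_s': 0.1, 'q': array([-8.27529203e+01,  2.18378548e+01,  7.43791752e+01,  1.92936559e-03,
        8.38568257e+01, -1.23335542e+01]), 'qvel': array([ 0.06702848,  0.05676863, -0.06094799, -0.04296748,  0.00209306,
       -0.00899184]), 'joint_efforts': array([ 2.57336018e-03, -4.49224949e+01, -2.31656098e+01, -2.18352452e-04,
        3.64437859e-03,  1.68377451e-06]), 'position': array([ 0.18431904, -0.51794975,  0.24777398]), 'tool_rot': array([[ 9.42172017e-01,  3.35129636e-01, -1.29395511e-04],
       [ 3.35129520e-01, -9.42171194e-01,  1.28295106e-03],
       [ 3.08042198e-04, -1.25212484e-03, -9.99999169e-01]]), 'ft_force': array([ 0.39034438, -0.57288181,  0.69458273]), 'wrist_torque': array([-0.02088344,  0.04072265,  0.01938079]), 'gripper_force': 0.0, 'grip_width': 0.08559162119629639}
```

View pics/top0.png

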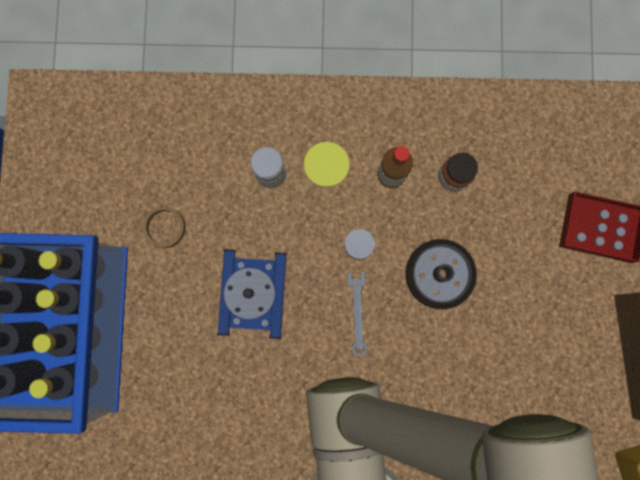

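View pics/scene0.png

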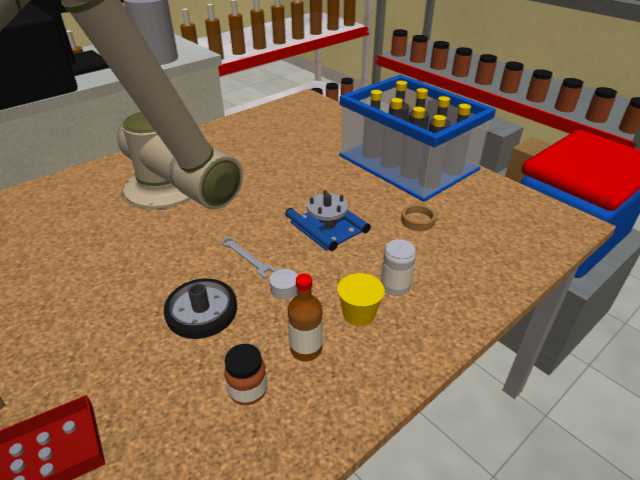

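Top view: the wheel is at about (441,273), the hub spigot at about (249,293), and the tin and spanner lie between them. Scene view: the barrel top is at about (198,287) and the spigot at about (327,196). Next I'll enlarge these areas.

```bash
cat > h.py <<'E'
import numpy as np, cv2
from rig import env
def cam(n):
    c=env.calibration(n); K=(c["fx"],c["fy"],c["cx"],c["cy"])
    if n=="wrist":
        o=env.observe(); R,p=o["tool_rot"],o["position"]; H=c["hand_eye"]
        return K,R@H[:3,:3],R@H[:3,3]+p
    return K,c["rotation"],c["position"]
def ray(C,uv):
    K,R,p=C; d=R@np.array([(uv[0]-K[2])/K[0],(uv[1]-K[3])/K[1],1]); return p,d/np.linalg.norm(d)
def tri(rs):
    A=np.zeros((3,3));b=np.zeros(3)
    for p,d in rs:
        M=np.eye(3)-np.outer(d,d);A+=M;b+=M@p
    return np.linalg.solve(A,b)
def onz(C,uv,z):
    p,d=ray(C,uv); return p+d*(z-p[2])/d[2]
def proj(C,X):
    K,R,p=C; c=R.T@(np.asarray(X)-p); return np.array([K[0]*c[0]/c[2]+K[2],K[1]*c[1]/c[2]+K[3]])
E
python3 - <<'E'
import cv2,numpy as np
t=cv2.imread("pics/top0.png");s=cv2.imread("pics/scene0.png")
f=lambda i,x,y,w,h,k:cv2.resize(i[y:y+h,x:x+w],(w*k,h*k),interpolation=cv2.INTER_CUBIC)
a=f(t,400,235,80,60*5//4,5);b=f(t,210,243,80,75,5)
c=f(s,158,255,80,45,5);d=f(s,287,180,80,45,5)
cv2.imwrite("pics/crop.png",np.vstack([np.hstack([a,b]),np.hstack([c,d])]))
E
```

```text
(no output)
```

View pics/crop.png

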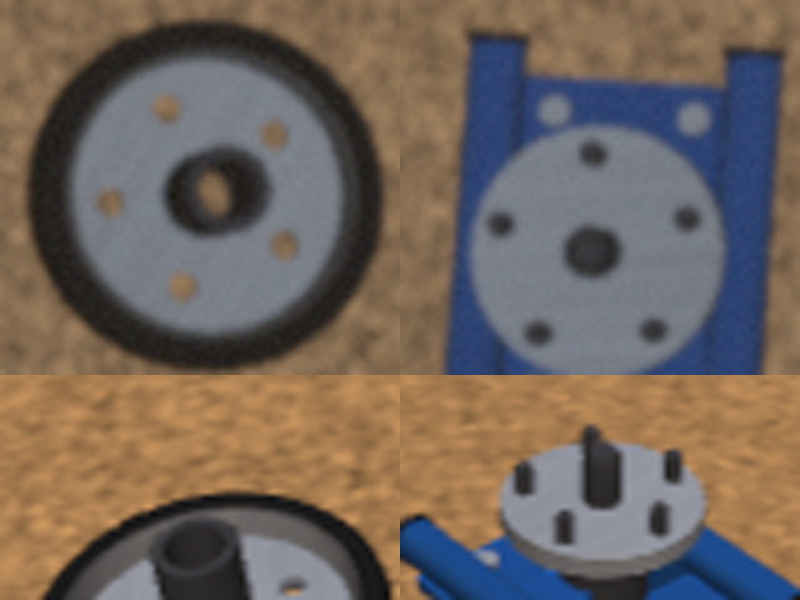

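The enlarged crops clearly show the five wheel holes, the five studs, the spigot and the barrel. I'm triangulating from these points.

```bash
python3 - <<'E'
from h import *
T=cam("top");S=cam("scene")
ct=lambda x,y,l:[((np.array(p)+.5)/5-.5+[x,y]) for p in l]
holes=ct(400,235,[(167,110),(275,136),(285,245),(182,287),(111,204)])
studs=ct(210,243,[(194,154),(287,219),(254,330),(138,333),(100,224)])
sp=ct(210,243,[(192,248)])[0]; bt=ct(400,235,[(222,188)])[0]
sb=ct(158,255,[(197,172)])[0]; ss=ct(287,180,[(202,72)])[0]
print("barrel top",tri([ray(T,bt),ray(S,sb)]),"spigot",tri([ray(T,sp),ray(S,ss)]))
for n,l,z in(("holes",holes,.015),("studs",studs,.086)):
    P=np.array([onz(T,p,z)[:2] for p in l]);c=P.mean(0);d=P-c
    a=np.degrees(np.arctan2(d[:,1],d[:,0]));print(n,c,np.hypot(*d.T),a%72)
    ph=np.degrees(np.angle(np.exp(5j*np.radians(a)).mean()))/5;print(ph)
E
```

```text
barrel top [ 0.51187581 -0.1708552   0.07194385] spigot [0.4617254  0.2252049  0.10422202]
holes [ 0.51142073 -0.17381827] [0.03991474 0.04024496 0.03992243 0.03995546 0.03989421] [23.54624786 23.19671256 23.97601597 22.63603289 24.1144778 ]
23.493975238528627
studs [0.46002661 0.22588274] [0.0394814  0.0394823  0.03969126 0.03949974 0.04002202] [2.47094784 2.91772047 3.21580921 2.85890777 3.10904852]
2.914500140481136
```

Request:
jog_arm(hand=[0.0854,0.0854,0.0854,0.0854,0.0854], travel=[[0.033,0.034,0],[0.033,0.034,0],[0.033,0.034,0],[0.033,0.034,0],[0.033,0.034,0]], yaw=[0,0,0,0,0])

```text
time_s: 0.72
position: [0.3502, -0.3469, 0.2481]
tool_rot: [[0.942, 0.335, -0.0], [0.335, -0.942, 0.001], [-0.0, -0.001, -1.0]]
ft_force: [-1.4, -0.0, -0.9]
grip_width: 0.0853
gripper_force: 0.0
```

Request:
jog_arm(hand=[0.06,0.06,0.06,0.06,0.06], travel=[[0.033,0.034,0],[0.033,0.034,0],[0.033,0.034,0],[0.033,0.034,0],[0.03,0.039,0]], yaw=[0,0,0,0,0])

```text
time_s: 1.35
position: [0.5122, -0.172, 0.248]
tool_rot: [[0.942, 0.335, -0.001], [0.335, -0.942, 0.0], [-0.0, -0.0, -1.0]]
ft_force: [-0.1, -0.0, -0.0]
grip_width: 0.0603
gripper_force: 0.0
```

Request:
jog_arm(hand=[0.06,0.06,0.06,0.06,0.06], travel=[[0,0,0],[0,0,0],[0,0,0],[0,0,0],[0,0,0]], yaw=[0,0,0,0,0])

```text
time_s: 1.98
position: [0.5111, -0.1736, 0.2484]
tool_rot: [[0.942, 0.334, -0.0], [0.334, -0.942, -0.0], [-0.0, 0.0, -1.0]]
ft_force: [-0.1, -0.0, 0.5]
grip_width: 0.0601
gripper_force: 0.0
```

```bash
python3 - <<'E'
from h import *
C=cam("wrist"); im=env.get_image("wrist")[:,:,::-1]
cv2.imwrite("pics/w1.png",im)
o=env.observe();print(o["position"],o["grip_width"],o["tool_rot"],[proj(C,(.5115,-.173,z)) for z in(.02,.072)])
E
```

```text
[ 0.51116714 -0.17352355  0.24836293] 0.06061004946378378 [[ 9.42373509e-01  3.34562653e-01  2.84179217e-05]
 [ 3.34562654e-01 -9.42373509e-01 -1.30405670e-05]
 [ 2.24174100e-05  2.17966602e-05 -1.00000000e+00]] [array([318.67097823, 208.0494115 ]), array([318.43275341, 220.42096215])]
```

View pics/w1.png

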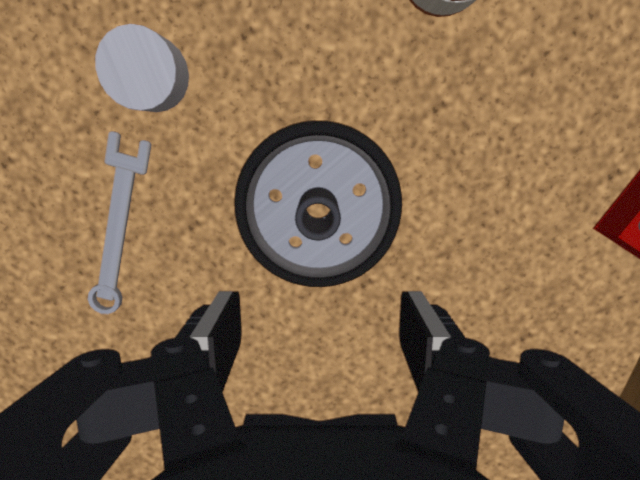

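The wrist view shows the wheel centred at about (318,206), within 2 mm of the prediction, with the fingers either side of the barrel. Descending.

Request:
jog_arm(hand=[0.06,0.06,0.06,0.06,0.06], travel=[[0.0015,0.0005,-0.035],[0,0,-0.035],[0,0,-0.035],[0,0,-0.03],[0,0,-0.02]], yaw=[0,0,0,0,0])

```text
time_s: 2.65
position: [0.5125, -0.1726, 0.092]
tool_rot: [[0.942, 0.335, -0.001], [0.335, -0.942, 0.001], [-0.001, -0.001, -1.0]]
ft_force: [0.3, 0.1, 0.3]
grip_width: 0.0598
gripper_force: 0.0
```

Request:
jog_arm(hand=[0.06,0.06,0.06,0.06,0.06], travel=[[0,0,-0.015],[0,0,-0.015],[0,0,-0.013],[0,0,0],[0,0,0]], yaw=[0,0,0,0,0])

```text
time_s: 3.28
position: [0.5131, -0.1728, 0.0507]
tool_rot: [[0.942, 0.335, 0.001], [0.335, -0.942, -0.0], [0.001, 0.001, -1.0]]
ft_force: [-0.2, 0.1, 0.5]
grip_width: 0.0598
gripper_force: 0.0
```

Request:
jog_arm(hand=[0.03,0.03,0.03,0.03,0.03], travel=[[0,0,0],[0,0,0],[0,0,0],[0,0,0],[0,0,0]], yaw=[0,0,0,0,0], grip_force=60)

```text
time_s: 3.9
position: [0.513, -0.1726, 0.0511]
tool_rot: [[0.942, 0.335, 0.001], [0.335, -0.942, -0.0], [0.001, 0.001, -1.0]]
ft_force: [-1.1, 0.5, 6.3]
grip_width: 0.0355
gripper_force: 60.1
```

Request:
jog_arm(hand=[0.03,0.03,0.03,0.03,0.03], travel=[[0,0,0],[0,0,0.01],[0,0,0.02],[0,0,0.03],[0,0,0.03]], yaw=[0,0,0,0,0])

```text
time_s: 4.53
position: [0.5125, -0.1725, 0.1413]
tool_rot: [[0.942, 0.335, -0.001], [0.335, -0.942, 0.0], [-0.001, -0.001, -1.0]]
ft_force: [0.3, -1.1, -4.6]
grip_width: 0.0356
gripper_force: 60.6
```

Request:
jog_arm(hand=[0.03,0.03,0.03,0.03,0.03], travel=[[0,0,0.03],[-0.004,0.02,0.025],[-0.004,0.035,0],[-0.005,0.04,0],[-0.005,0.04,0]], yaw=[0,-0.036,-0.036,-0.036,-0.036])

```text
time_s: 5.15
position: [0.4942, -0.0364, 0.1955]
tool_rot: [[0.981, 0.195, -0.001], [0.195, -0.981, 0.0], [-0.0, -0.0, -1.0]]
ft_force: [1.4, 0.5, -4.4]
grip_width: 0.0356
gripper_force: 60.8
```

Request:
jog_arm(hand=[0.03,0.03,0.03,0.03,0.03], travel=[[-0.005,0.04,0],[-0.005,0.04,0],[-0.005,0.04,0],[-0.005,0.04,0],[-0.005,0.04,0]], yaw=[-0.036,-0.036,-0.036,-0.036,-0.036])

```text
time_s: 5.78
position: [0.4692, 0.1636, 0.1955]
tool_rot: [[1.0, 0.017, -0.001], [0.017, -1.0, -0.0], [-0.001, 0.0, -1.0]]
ft_force: [1.4, -0.6, -4.9]
grip_width: 0.0354
gripper_force: 60.8
```

Request:
jog_arm(hand=[0.03,0.03,0.03,0.03,0.03], travel=[[-0.005,0.035,0],[-0.004,0.028,0],[0,0,0],[0,0,0],[0,0,0]], yaw=[-0.036,0,0,0,0])

```text
time_s: 6.4
position: [0.461, 0.2246, 0.1954]
tool_rot: [[1.0, -0.019, -0.0], [-0.019, -1.0, -0.0], [-0.0, 0.0, -1.0]]
ft_force: [0.5, -0.4, -4.4]
grip_width: 0.0355
gripper_force: 61.2
```

```bash
python3 - <<'E'
from h import *
o=env.observe();print(o["position"],o["tool_rot"],o["ft_force"])
f=lambda i,x,y,w,h,k:cv2.resize(i[y:y+h,x:x+w],(w*k,h*k),interpolation=cv2.INTER_CUBIC)
w=env.get_image("wrist")[:,:,::-1];t=env.get_image("top")[:,:,::-1];s=env.get_image("scene")[:,:,::-1]
for n,i in(("w",w),("t",t),("s",s)):cv2.imwrite(f"pics/{n}2.png",i)
a=f(t,200,240,100,100,4);b=f(s,275,130,100,100,4)
c=cv2.resize(w[:,:],(266,200))
z=np.zeros((200,800,3),np.uint8);z[:,:266]=c;z[:,300:700]=f(w,220,130,200,100,2)
cv2.imwrite("pics/crop2.png",np.vstack([np.hstack([a,b]),z]))
E
```

```text
[0.46095932 0.2245502  0.19537541] [[ 9.99813732e-01 -1.92997221e-02 -1.48407010e-04]
 [-1.92997561e-02 -9.99813716e-01 -2.30590939e-04]
 [-1.43929023e-04  2.33412207e-04 -9.99999962e-01]] [ 0.52366047 -0.42765776 -4.39709548]
```

View pics/crop2.png

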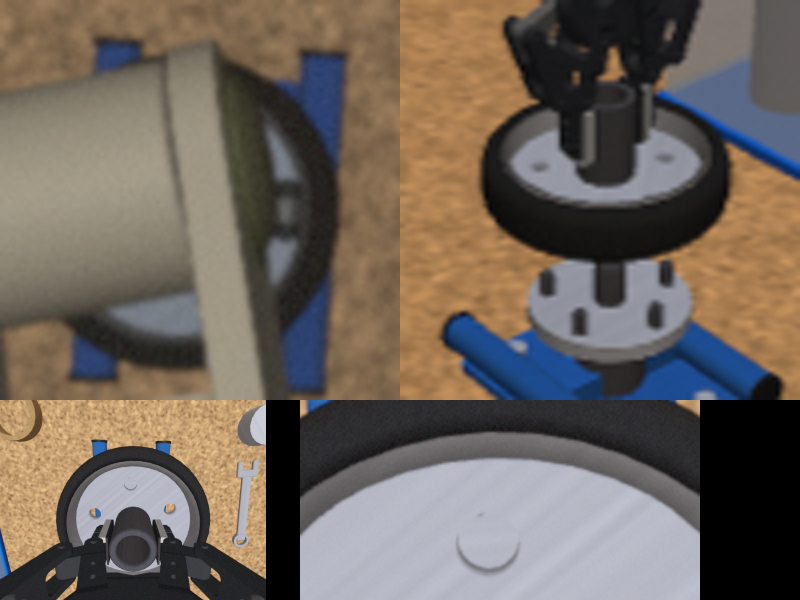

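The scene view shows the wheel level above the hub, roughly coaxial, and the wrist camera shows three of its holes. I'll zoom in on those to find the wheel's centre and angle in the grip.

```bash
python3 - <<'E'
from h import *
w=cv2.imread("pics/w2.png")
f=lambda x,y:cv2.resize(w[y:y+50,x:x+50],(400,400),interpolation=cv2.INTER_CUBIC)[:, :]
a=np.hstack([f(204,247),f(289,176)]);b=np.hstack([f(384,235),np.zeros((400,400,3),np.uint8)])
cv2.imwrite("pics/c3.png",cv2.resize(np.vstack([a,b]),(600,600)))
E
```

```text
(no output)
```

View pics/c3.png

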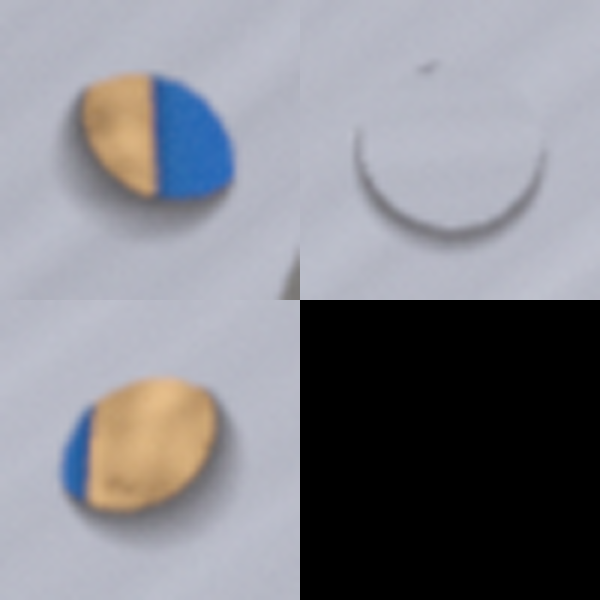

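```bash
python3 - <<'E'
from h import *
from scipy.optimize import least_squares
C=cam("wrist");o=env.observe();p=o["position"]
uv=[(228,272.8),(313.8,200.6),(408.6,261.8)]
for dz in(.031,.028):
    P=np.array([onz(C,u,p[2]-dz)[:2] for u in uv])
    k=np.array([1,0,-1])
    f=lambda x:(np.array([x[0],x[1]])+.04*np.c_[np.cos(x[2]+k*1.2566),np.sin(x[2]+k*1.2566)]-P).ravel()
    r=least_squares(f,[p[0],p[1],0]);print(r.x[:2]-p[:2],np.degrees(r.x[2]),r.fun*1000)
E
```

```text
[ 0.00063579 -0.000498  ] 2.520598961813898 [ 0.15805668  0.37357592 -0.27121404  0.10095753  0.11315379 -0.47453361]
[ 0.00149907 -0.00054258] 2.520691939216531 [-0.05385375  1.08824296  0.0873862   0.11460602 -0.03353247 -1.20284898]
```

Request:
jog_arm(hand=[0.03,0.03,0.03,0.03,0.03], travel=[[-0.001,0.0015,-0.015],[0,0,-0.015],[0,0,-0.012],[0,0,-0.006],[0,0,0]], yaw=[0.005,0,0,0,0])

```text
time_s: 7.18
position: [0.4599, 0.2268, 0.1472]
tool_rot: [[1.0, -0.013, -0.0], [-0.013, -1.0, -0.0], [-0.0, 0.0, -1.0]]
ft_force: [-0.5, -0.1, -4.8]
grip_width: 0.0354
gripper_force: 61.1
```

Request:
jog_arm(hand=[0.03,0.03,0.03,0.03,0.03], travel=[[0,0,-0.002],[0,0,-0.002],[0,0,-0.002],[0,0,-0.001],[0,0,0]], yaw=[0,0,0,0,0])

```text
time_s: 7.8
position: [0.4598, 0.2268, 0.1403]
tool_rot: [[1.0, -0.013, -0.0], [-0.013, -1.0, -0.0], [-0.0, 0.0, -1.0]]
ft_force: [0.3, 0.4, -4.1]
grip_width: 0.0353
gripper_force: 61.2
```

Request:
jog_arm(hand=[0.03,0.03,0.03,0.03,0.03], travel=[[0,-0.0007,-0.001],[0,0,-0.001],[0,0,-0.001],[0,0,0],[0,0,0]], yaw=[0,0,0,0,0])

```text
time_s: 8.43
position: [0.4599, 0.2262, 0.1374]
tool_rot: [[1.0, -0.013, 0.0], [-0.013, -1.0, 0.0], [0.0, -0.0, -1.0]]
ft_force: [-0.1, -0.5, -4.5]
grip_width: 0.0355
gripper_force: 61.2
```

Request:
jog_arm(hand=[0.03,0.03,0.03,0.03,0.03], travel=[[0,0,-0.001],[0,0,-0.001],[0,0,-0.0005],[0,0,0],[0,0,0]], yaw=[0,0,0,0,0])

```text
time_s: 9.05
position: [0.4604, 0.2266, 0.1354]
tool_rot: [[1.0, -0.013, 0.002], [-0.013, -1.0, 0.001], [0.002, -0.001, -1.0]]
ft_force: [0.9, 5.0, 4.4]
grip_width: 0.0357
gripper_force: 62.0
```

Contact on the taper pushes the wheel toward +y, so I'm following the force.

Request:
jog_arm(hand=[0.03,0.03,0.03,0.03,0.03], travel=[[0,0,0.0005],[0.0005,0.001,0],[0,0,0],[0,0,-0.0005],[0,0,0]], yaw=[0,0,0,0,0])

```text
time_s: 9.68
position: [0.4604, 0.2273, 0.1347]
tool_rot: [[1.0, -0.013, 0.0], [-0.013, -1.0, 0.0], [0.0, -0.0, -1.0]]
ft_force: [2.2, 5.2, -1.4]
grip_width: 0.0356
gripper_force: 61.5
```

Request:
jog_arm(hand=[0.03,0.03,0.03,0.03,0.03], travel=[[0,0,-0.0005],[0,0,-0.0005],[0,0,0],[0,0,0],[0,0,0]], yaw=[0,0,0,0,0])

```text
time_s: 10.3
position: [0.4604, 0.2274, 0.1337]
tool_rot: [[1.0, -0.013, 0.0], [-0.013, -1.0, 0.001], [0.0, -0.001, -1.0]]
ft_force: [2.0, 5.5, -2.9]
grip_width: 0.0356
gripper_force: 61.5
```

Descending freely now with a little side force, so I'll keep centring.

Request:
jog_arm(hand=[0.03,0.03,0.03,0.03,0.03], travel=[[0.0004,0.0008,0],[0,0,-0.0005],[0,0,-0.0005],[0,0,0],[0,0,0]], yaw=[0,0,0,0,0])

```text
time_s: 10.92
position: [0.4605, 0.2278, 0.1326]
tool_rot: [[1.0, -0.013, -0.001], [-0.013, -1.0, -0.0], [-0.001, 0.0, -1.0]]
ft_force: [1.7, 2.9, -4.5]
grip_width: 0.0354
gripper_force: 61.2
```

Request:
jog_arm(hand=[0.03,0.03,0.03,0.03,0.03], travel=[[0,0,-0.001],[0,0,-0.001],[0,0,-0.001],[0,0,0],[0,0,0]], yaw=[0,0,0,0,0])

```text
time_s: 11.55
position: [0.4607, 0.2279, 0.1297]
tool_rot: [[1.0, -0.013, -0.0], [-0.013, -1.0, -0.0], [-0.0, 0.0, -1.0]]
ft_force: [0.4, 0.6, -5.8]
grip_width: 0.0354
gripper_force: 61.1
```

Request:
jog_arm(hand=[0.03,0.03,0.03,0.03,0.03], travel=[[0,0,-0.001],[0,0,-0.001],[0,0,-0.001],[0,0,0],[0,0,0]], yaw=[0,0,0,0,0])

```text
time_s: 12.18
position: [0.4607, 0.2279, 0.1267]
tool_rot: [[1.0, -0.013, -0.0], [-0.013, -1.0, -0.0], [-0.0, 0.0, -1.0]]
ft_force: [0.8, 0.7, -5.2]
grip_width: 0.0351
gripper_force: 61.2
```

Request:
jog_arm(hand=[0.03,0.03,0.03,0.03,0.03], travel=[[0,0,-0.0005],[0,0,-0.0005],[0,0,-0.0005],[0,0,0],[0,0,0]], yaw=[0,0,0,0,0])

```text
time_s: 12.8
position: [0.4607, 0.2279, 0.1253]
tool_rot: [[1.0, -0.013, -0.0], [-0.013, -1.0, 0.0], [-0.0, -0.0, -1.0]]
ft_force: [0.6, 1.7, -5.2]
grip_width: 0.0356
gripper_force: 61.2
```

Request:
jog_arm(hand=[0.03,0.03,0.03,0.03,0.03], travel=[[0,0,-0.0005],[0,0,-0.0005],[0,0,-0.0005],[0,0,0],[0,0,0]], yaw=[0,0,0,0,0])

```text
time_s: 13.42
position: [0.4607, 0.2279, 0.1238]
tool_rot: [[1.0, -0.013, -0.0], [-0.013, -1.0, 0.0], [-0.0, -0.0, -1.0]]
ft_force: [0.7, 1.5, -5.3]
grip_width: 0.0356
gripper_force: 61.2
```

The disc is now below the stud tips with no resistance, so the holes have found the studs.

Request:
jog_arm(hand=[0.03,0.03,0.03,0.03,0.03], travel=[[0,0.0003,-0.001],[0,0,-0.001],[0,0,-0.001],[0,0,-0.001],[0,0,0]], yaw=[0,0,0,0,0])

```text
time_s: 14.05
position: [0.4607, 0.2282, 0.1197]
tool_rot: [[1.0, -0.013, -0.0], [-0.013, -1.0, -0.0], [-0.0, 0.0, -1.0]]
ft_force: [0.9, 0.4, -5.0]
grip_width: 0.0352
gripper_force: 61.2
```

Request:
jog_arm(hand=[0.03,0.03,0.03,0.03,0.03], travel=[[0,0,-0.001],[0,0,-0.001],[0,0,-0.001],[0,0,-0.001],[0,0,0]], yaw=[0,0,0,0,0])

```text
time_s: 14.68
position: [0.4607, 0.2282, 0.1157]
tool_rot: [[1.0, -0.013, -0.0], [-0.013, -1.0, -0.0], [-0.0, 0.0, -1.0]]
ft_force: [-0.6, -0.6, -4.6]
grip_width: 0.0357
gripper_force: 61.2
```

Request:
jog_arm(hand=[0.03,0.03,0.03,0.03,0.03], travel=[[0,0,-0.001],[0,0,-0.001],[0,0,-0.001],[0,0,0],[0,0,0]], yaw=[0,0,0,0,0])

```text
time_s: 15.3
position: [0.4608, 0.2282, 0.1128]
tool_rot: [[1.0, -0.013, 0.0], [-0.013, -1.0, -0.0], [0.0, 0.0, -1.0]]
ft_force: [-0.1, 0.2, -4.6]
grip_width: 0.0355
gripper_force: 61.2
```

Request:
jog_arm(hand=[0.03,0.03,0.03,0.03,0.03], travel=[[0,0,-0.0005],[0,0,-0.0005],[0,0,-0.0005],[0,0,0],[0,0,0]], yaw=[0,0,0,0,0])

```text
time_s: 15.92
position: [0.4607, 0.2282, 0.1113]
tool_rot: [[1.0, -0.013, -0.0], [-0.013, -1.0, 0.0], [-0.0, -0.0, -1.0]]
ft_force: [0.7, -0.7, -5.5]
grip_width: 0.0355
gripper_force: 61.2
```

Request:
jog_arm(hand=[0.03,0.03,0.03,0.03,0.03], travel=[[0,0,-0.0003],[0,0,-0.0002],[0,0,0],[0,0,0],[0,0,0]], yaw=[0,0,0,0,0])

```text
time_s: 16.55
position: [0.4608, 0.2283, 0.1111]
tool_rot: [[1.0, -0.013, 0.0], [-0.013, -1.0, 0.0], [0.0, -0.0, -1.0]]
ft_force: [-2.9, -0.4, 2.9]
grip_width: 0.0353
gripper_force: 61.8
```

The wheel seated at the predicted height with about 7 N of push. Releasing and retracting straight up.

Request:
jog_arm(hand=[0.045,0.06,0.06,0.06,0.06], travel=[[0,0,0],[0,0,0],[0,0,0],[0,0,0],[0,0,0]], yaw=[0,0,0,0,0])

```text
time_s: 17.18
position: [0.4608, 0.2282, 0.1108]
tool_rot: [[1.0, -0.013, 0.0], [-0.013, -1.0, 0.0], [0.0, -0.0, -1.0]]
ft_force: [-0.5, 0.6, -0.2]
grip_width: 0.0601
gripper_force: 0.0
```

Request:
jog_arm(hand=[0.06,0.06,0.06,0.06,0.06], travel=[[0,0,0.01],[0,0,0.02],[0,0,0.03],[0,0,0.03],[0,0,0.03]], yaw=[0,0,0,0,0])

```text
time_s: 17.8
position: [0.4606, 0.2282, 0.2326]
tool_rot: [[1.0, -0.013, 0.001], [-0.013, -1.0, 0.0], [0.001, -0.0, -1.0]]
ft_force: [-0.5, 0.6, -0.4]
grip_width: 0.06
gripper_force: 0.0
```

Request:
jog_arm(hand=[0.06,0.06,0.06,0.06,0.06], travel=[[0,-0.03,0.03],[0,-0.05,0],[0,-0.05,0],[0,-0.03,0],[0,0,0]], yaw=[0,0,0,0,0])

```text
time_s: 18.42
position: [0.4608, 0.0668, 0.2615]
tool_rot: [[1.0, -0.016, 0.001], [-0.016, -1.0, -0.0], [0.001, 0.0, -1.0]]
ft_force: [-0.5, 0.9, 0.4]
grip_width: 0.0604
gripper_force: 0.0
```

```bash
python3 - <<'E'
from h import *
f=lambda i,x,y,w,h,k:cv2.resize(i[y:y+h,x:x+w],(w*k,h*k),interpolation=cv2.INTER_CUBIC)
t=env.get_image("top")[:,:,::-1];s=env.get_image("scene")[:,:,::-1]
cv2.imwrite("pics/fin.png",np.vstack([np.hstack([f(t,200,240,100,75,4),f(s,275,155,100,75,4)]),np.hstack([cv2.resize(t,(400,300)),cv2.resize(s,(400,300))])]))
T=cam("top")
print([proj(T,(.4610,.2278,z)) for z in (.08,.132)],env.observe()["ft_force"])
E
```

```text
[array([247.97213473, 292.51013181]), array([244.51082698, 292.05162509])] [0.45068037 1.10969986 0.15582522]
```

View pics/fin.png

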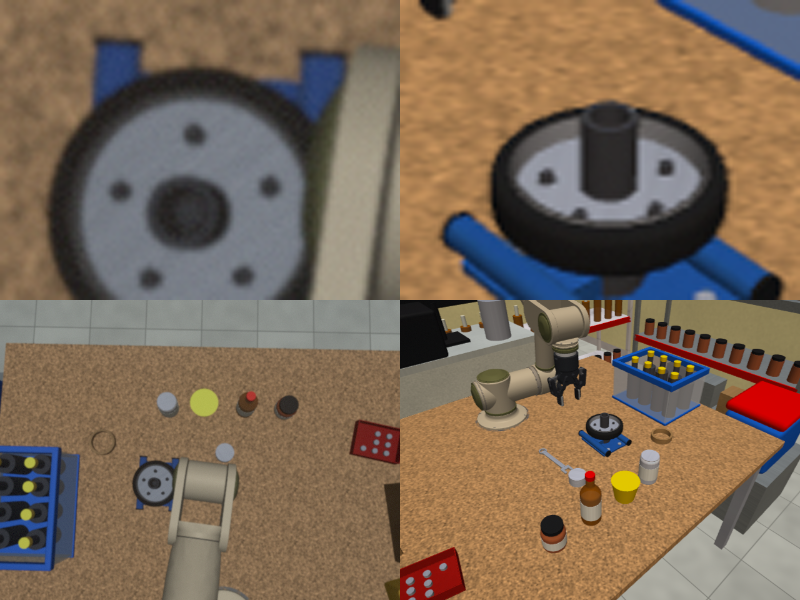

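The wheel sits flat on the hub with a stud showing in each of the five holes, the other objects haven't moved, and the gripper is clear.

```bash
python3 -c "
from rig import env
print(env.close_job())"
```

```text
the job is handed in; nothing more can be done
None
```

The wheel is fully home on the hub with all five studs through their holes; I let go, left the other items undisturbed, and handed the job in at about 18.5 s.

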